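# Post the green lunch tag

### The arm

A 6-joint arm with a two-finger parallel gripper is mounted at the origin on a cart in front of the work surface, level with it; the furniture and walls round the work are solid. World frame = base frame: x ahead of the robot, y to its left, z up, the work surface at z = 0. Lengths are in m, angles in rad, forces in N, time in s.
With the tool pointing down it reaches from about 0.3 to 0.875 m from the base axis. Payload 6.4 kg.
Tool frame: the origin (TCP) lies on the centre line of the jaws, within the pads' length; the fingertips stand ctrl.tip_extent ahead of it and the grasp point (between the pads) lies 8 mm behind it (ctrl.tip_extent is the distance from the TCP to the fingertips, in m); z points along the fingers, y is the line along which they close (so a half turn about z gives the same grasp; the last joint's range is limited). The gripper opens to 85 mm and grips with 20 to 120 N. Pads are 22 mm wide; open, the fingers measure 114 mm over their backs; the gripper's body (76 mm by 85 mm) begins 54 mm behind the grasp point. The pads swing forward as they close: fully open they stand 13 mm farther back than shut.
Start: joints at [1.128, 0.181, 1.607, -0, 1.354, -0.206], TCP at [0.135, 0.559, 0.242] pointing down, gripper open.
Joint ranges: [-2.99, 2.99], [-0.89, 2.07], [0.3, 2.58], [-1.14, 4.28], [0, 2.63], [-3.12, 3.12]. Speed limits (rad/s): [2.57, 2.57, 3.01, 3.14, 3.14, 3.14].

### API

Orientations are given as a unit quaternion [w, x, y, z].
In Python, from bench import ctrl gives the robot as it stands.
- The arm moves only by the shell command python3 -m handwheel 'ROWS'. ROWS is JSON, a list of rows, each a list of 7 numbers: the turn, a rotation vector about the tool's x, y, z as a fraction of full scale, then the shift along the tool's x, y, z as a fraction of full scale, then the opening, from 0 (shut) to 1 (fully open). In form: [[rx, ry, rz, x, y, z, jaw], ...]. A call has exactly 8 rows; each row shifts and turns the commanded pose from where the row before left it, along the tool's axes as they then stand; what a row does not reach is not made up. Full scale, the value 1, is 300 mm for a shift and pi rad for a turn. A row lasts 1/10 s, in which the tool goes at most 50 mm and 8.59 degrees, less where a joint would pass 70% of its speed; a pose out of reach is approached as far as the arm can. A call with a number of a shift or a turn outside -1 to 1 is refused whole. A call with a gripper value outside its range is refused whole. The fingers move at their own pace and stop on an object; the grip force is fixed at half the most. Time passes only in rows, so rows that do not move let the fingers close, or fill a call up. It gives the time, the measured TCP pose, the force, the opening and the grip force at its end, in the units of the state.
- ctrl.get_obs(): the state, without advancing time (a new reading comes with each control period).
- ctrl.camera(name): name is "scene" or "top" or "wrist"; returns the picture (384x512x3 uint8, blue, green, red); there is no depth.
- ctrl.camera_model(name): a dict with "camera_matrix" (3x3 intrinsics, pixels), "cam_to_world" (4x4, takes a point from camera to world coordinates). Camera axes: x right, y up, looking along -z (the intrinsics and any distortion apply to the point x, -y, -z); pixel columns grow to the right and rows downward; lengths in m; the calibration is good to about 2 mm. A picture is of the moment at which its call begins: read the wrist's pose just before it. camera_model takes no time and is no camera call; for the wrist camera it gives the pose at the moment of the call.
- ctrl.hand_in(): hands the job in; it is judged then, once.
The state is a dict: "time_s": time; "q": joint angles; "dq": joint speeds; "joint_efforts": joint torques, N m; "eef_pos": TCP position; "eef_rot": TCP orientation; "wrist_force": force on the tool from outside, world axes, zero at the start; "torque": the same for the moment, N m; "opening": opening from 0.0 (shut) to 1.0 (fully open); "grasp_force": force on a finger pad.
Only numpy, scipy, OpenCV 4.12 (cv2) and the standard library are available. Lean on these libraries where they do the work, as an engineer would, in place of code of your own. Each camera call takes 0.05 s, during which the arm holds its last target. There are 200 camera calls.

### The job

Put me down for the green lunch: take the green tag out of the stand and push it through the slot in the top of the collection box, so that it drops all the way inside. Leave the other two tags in the stand.

Things in the scene. Friction and masses are not known exactly. Their poses are not given: they have to be found in the camera images.
- green_tag_center (a point): Centre of the green tag: a loose rigid plastic plate 10 mm thick (its x), 50 wide (its y), 80 tall (its z, up), about 40 g. It stands upright in a pocket of a fixed dark wooden stand, 30 mm high, that holds its lowest 24 mm with 2 mm slack; the upper 56 mm are free. Both broad faces are clear of the other tags: pinch it from above across its 10 mm, near its top edge.
- yellow_tag_center (a point): Centre of the yellow tag, same shape and axes; it stays in the stand. The three tags stand in one row along the stand, edge beside edge, 66 mm between centres, in any order.
- blue_tag_center (a point): Centre of the blue tag, same shape and axes; it stays in the stand.
- slot_mouth (a point): Centre of the mouth of the grey flared collar on the collection box, 129 mm above the worktop; x across the slot, y along it, z up. The mouth, 42 (x) by 90 (y) mm, narrows over 14 mm to the slot, 18 by 66 mm, in the 6 mm lid. Box: fixed, light wood, 80 (x) by 110 (y) by 115 mm high, hollow, 104 mm deep inside; a tag let go upright with its foot through the slot drops in.
Mind the look-alikes: they are no part of the job. Of the things shaped like the part that bears green_tag_center, the green one is meant.

How it is judged:
At the end, for the whole second after the job is handed in: The green tag is wholly inside the collection box (its centre at least 65 mm below the mouth, within 40 mm of the mouth's centre across the slot and 55 mm along it), and the yellow and blue tags stand in the stand, within 15 mm of where they began (z of green_tag_center in the frame of slot_mouth below -0.065 m and x of green_tag_center in the frame of slot_mouth between -0.04 and 0.04 m and y of green_tag_center in the frame of slot_mouth between -0.055 and 0.055 m and distance of each of yellow_tag_center, blue_tag_center from where it was at the start of the episode below 0.015 m); the robot touches nothing.
It fails at once if the yellow or the blue tag is lifted out of the stand (height (world z) of any of yellow_tag_center, blue_tag_center above 0.072 m).
It also fails if it takes over 29 s, if anything falls off the work surface, if the arm or the gripper's body presses on something with over 40 N, if the wrist force passes 120 N, or if a joint passes its speed limit or range.

## Working session

There is one attempt and no reset: what is moved stays moved. The work goes in short steps, Python scripts to look and compute and a shell command to move; the robot and the scene stay as the last step left them, time stands still between calls to the robot, and variables do not carry over. Pictures are saved under pics/ and viewed, at most 10 in all, crops included, and the job is handed in when it is done.

```bash
mkdir -p pics; ls
python3 - <<'E'
from bench import ctrl
import cv2
o=ctrl.get_obs();print(o['time_s'],o['eef_pos'],o['eef_rot'],ctrl.tip_extent,o['opening'])
for n in ("top","scene"):
    im=ctrl.camera(n);cv2.imwrite(f"pics/{n}0.png",im)
    m=ctrl.camera_model(n);print(m)
E
```

```text
pics
0.0 [0.13464836 0.55845748 0.2413754 ] [-2.84425898e-04  1.18138684e-01  9.92996720e-01 -8.27018543e-04] 0.011 0.9996028876347788
{'camera_matrix': array([[462.45431267,   0.        , 253.16554076],
       [  0.        , 462.45431267, 196.37994241],
       [  0.        ,   0.        ,   1.        ]]), 'cam_to_world': array([[-0.02747757,  0.99156698, -0.12664877,  0.41640206],
       [-0.99956839, -0.02857193, -0.00683201,  0.04331001],
       [-0.010393  ,  0.12640638,  0.9919241 ,  1.03915983],
       [ 0.        ,  0.        ,  0.        ,  1.        ]])}
{'camera_matrix': array([[380.2124154 ,   0.        , 258.81602514],
       [  0.        , 380.2124154 , 185.97860071],
       [  0.        ,   0.        ,   1.        ]]), 'cam_to_world': array([[ 0.89113315,  0.32136274, -0.32032435,  0.24923714],
       [-0.45358097,  0.61212148, -0.64774346, -0.50341253],
       [-0.0120832 ,  0.72251871,  0.69124577,  0.69807822],
       [ 0.        ,  0.        ,  0.        ,  1.        ]])}
```

View pics/top0.png

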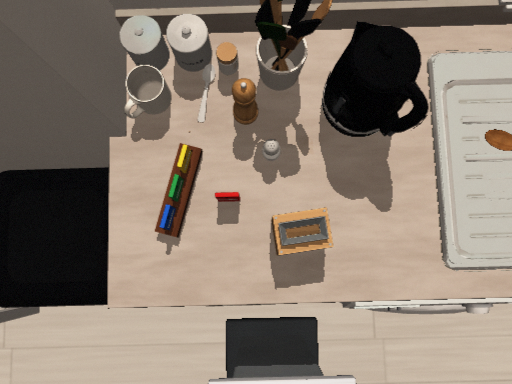

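View pics/scene0.png

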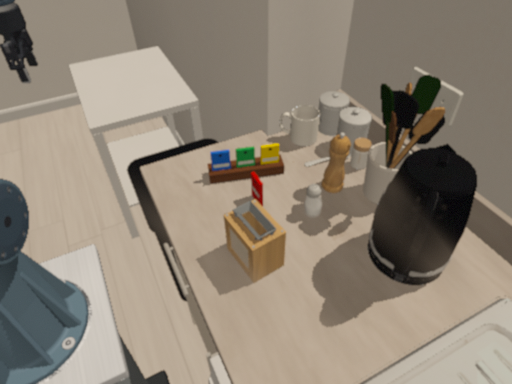

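The top view shows the stand with yellow at (183,157), green at (175,187) and blue at (166,216). A lone red plate stands at (228,196), and the box's slot is at (303,232). The scene view gives blue (220,160), green (245,157), yellow (270,154) and red (257,187). The middle one is green, which is the one meant. I'll confirm that in enlarged crops.

Run:
```python
import cv2,numpy as np
a=cv2.imread("pics/top0.png")
A=cv2.resize(a[140:245,145:215],None,fx=5.7,fy=5.7,interpolation=cv2.INTER_CUBIC)
B=cv2.resize(a[200:260,265:340],None,fx=5.2,fy=5.2,interpolation=cv2.INTER_CUBIC)
C=np.zeros((600,800,3),np.uint8);C[:A.shape[0],:A.shape[1]]=A[:600];C[:B.shape[0],405:405+B.shape[1]]=B
cv2.imwrite("pics/crop1.png",C);print(A.shape,B.shape)
```

```text
(598, 399, 3) (312, 390, 3)
```

View pics/crop1.png

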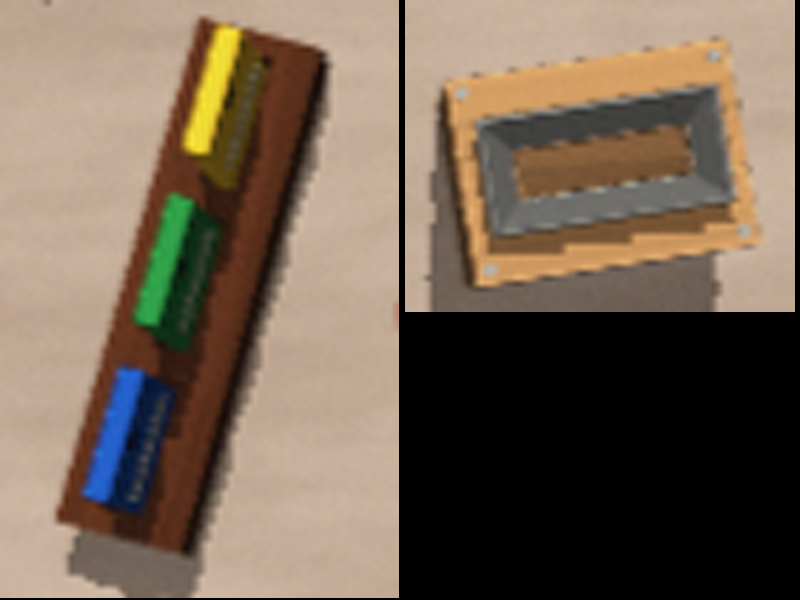

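The crop confirms green is the middle tag. Its top-face corners in the crop are (170,193), (195,203), (157,330) and (135,322). The collar mouth's corners are (478,122), (718,87), (735,202) and (500,237).

```bash
cat > h.py <<'E'
import numpy as np
from bench import ctrl
from scipy.spatial.transform import Rotation as R
def proj(m,px,z):
    K=m['camera_matrix'];T=m['cam_to_world']
    d=np.linalg.inv(K)@[px[0],px[1],1];d=T[:3,:3]@[d[0],-d[1],-d[2]]
    return T[:3,3]+d*(z-T[2,3])/d[2]
def pose():
    o=ctrl.get_obs();q=o['eef_rot'];return np.array(o['eef_pos']),R.from_quat([q[1],q[2],q[3],q[0]]),o
def go(p,yaw_y):
    """shift in tool frame (fraction of 300mm) & rz (fraction of pi) to bring TCP to p, with tool y at heading yaw_y (mod pi)"""
    P,r,o=pose();y=r.as_matrix()[:,1];cur=np.arctan2(y[1],y[0])
    d=(yaw_y-cur+np.pi/2)%np.pi-np.pi/2
    print('t',o['time_s'],'P',P.round(4),'yaw_y deg',np.degrees(cur).round(2),'zaxis',r.as_matrix()[:,2].round(3))
    print('shift/0.3 (tool):',(r.inv().apply(np.array(p)-P)/0.3).round(4),'rz/pi',round(-d/np.pi,4),'deg',np.degrees(-d).round(1))
E
python3 - <<'E'
from h import *
m=ctrl.camera_model("top")
def pts(L,off,s,z): return np.array([proj(m,((x-off[2]+.5)/s-.5+off[0],(y+.5)/s-.5+off[1]),z) for x,y in L])
def rep(n,P):
    print(n,P.mean(0).round(4),'sides',np.linalg.norm(P-np.roll(P,-1,0),axis=1).round(4))
    d=[];
    for i in range(4): v=P[(i+1)%4]-P[i]; d.append(np.degrees(np.arctan2(v[1],v[0])).round(1))
    print(d)
g=pts([(170,193),(195,203),(157,330),(135,322)],(145,140,0),5.7,.086);rep('green',g)
for n,L in (('yellow',[(216,27),(241,33),(208,155),(183,151)]),('blue',[(118,366),(144,374),(108,502),(83,494)])): rep(n,pts(L,(145,140,0),5.7,.086))
M=pts([(478,122),(718,87),(735,202),(500,237)],(265,200,405),5.2,.129);rep('mouth',M)
P,r,o=pose();print(r.as_matrix().round(3))
print('base dist',np.hypot(*g.mean(0)[:2]))
v=np.array([P for P in [g.mean(0)]])
E
```

```text
green [0.5658 0.2157 0.086 ] sides [0.01   0.0487 0.0086 0.0492]
[np.float64(-113.5), np.float64(163.0), np.float64(68.4), np.float64(-15.4)]
yellow [0.6289 0.1977 0.086 ] sides [0.0096 0.0473 0.0094 0.048 ]
[np.float64(-105.4), np.float64(164.6), np.float64(79.1), np.float64(-15.1)]
blue [0.5031 0.2346 0.086 ] sides [0.01   0.0481 0.0096 0.0481]
[np.float64(-108.7), np.float64(164.0), np.float64(70.8), np.float64(-15.5)]
mouth [ 0.4618 -0.0475  0.129 ] sides [0.0919 0.0438 0.0895 0.044 ]
[np.float64(-83.3), np.float64(-174.3), np.float64(96.8), np.float64(8.9)]
[[-0.972  0.235 -0.001]
 [ 0.235  0.972 -0.001]
 [ 0.    -0.002 -1.   ]]
base dist 0.6054758812966416
```

```bash
python3 -c "
from h import *
go([.5658,.2157,.19],np.radians(73.7))"
```

```text
t 0.1 P [0.1347 0.5585 0.2415] yaw_y deg 76.43 zaxis [-0.001 -0.001 -1.   ]
shift/0.3 (tool): [-1.6651 -0.7734  0.1722] rz/pi 0.0152 deg 2.7
```

```bash
python3 -m handwheel '[[0,0,0,-0.08,-0.037,0,1],[0,0,0,-0.139,-0.065,0,1],[0,0,0,-0.139,-0.065,0,1],[0,0,0,-0.139,-0.065,0,1],[0,0,0,-0.139,-0.065,0,1],[0,0,0,-0.139,-0.065,0,1],[0,0,0,-0.139,-0.065,0,1],[0,0,0,-0.139,-0.065,0,1]]'
python3 -m handwheel '[[0,0,0,-0.139,-0.065,0.03,1],[0,0,0,-0.139,-0.065,0.03,1],[0,0,0,-0.139,-0.065,0.03,1],[0,0,0,-0.13,-0.06,0.03,1],[0,0,0,-0.065,-0.03,0.03,1],[0,0,0.015,0,0,0.02,1],[0,0,0,0,0,0,1],[0,0,0,0,0,0,1]]'
python3 - <<'E'
from h import *
import cv2
go([.5658,.2157,.070],np.radians(73.7))
m=ctrl.camera_model("wrist");im=ctrl.camera("wrist");cv2.imwrite("pics/w1.png",im)
print(repr(m))
E
```

```text
time_s: 0.9
eef_pos: [0.4083, 0.3399, 0.242]
eef_rot: [-0.0, 0.118, 0.993, -0.0]
wrist_force: [0.8, 1.2, -0.1]
opening: 1.0
grasp_force: 0.0
time_s: 1.7
eef_pos: [0.5653, 0.2153, 0.1909]
eef_rot: [-0.001, 0.141, 0.99, -0.0]
wrist_force: [-0.1, -1.2, 0.1]
opening: 0.998
grasp_force: 0.0
t 1.7 P [0.5653 0.2153 0.1909] yaw_y deg 73.8 zaxis [-0.001 -0.    -1.   ]
shift/0.3 (tool): [-0.0015  0.002   0.4031] rz/pi 0.0006 deg 0.1
{'camera_matrix': array([[345.5619828 ,   0.        , 252.06105224],
       [  0.        , 345.5619828 , 192.5413562 ],
       [  0.        ,   0.        ,   1.        ]]), 'cam_to_world': array([[ 2.77918885e-01, -9.27749896e-01, -2.49080758e-01,
         5.03695742e-01],
       [ 9.60604134e-01,  2.68173351e-01,  7.29571870e-02,
         2.33950431e-01],
       [-8.89200957e-04, -2.59544186e-01,  9.65730824e-01,
         3.21786859e-01],
       [ 0.00000000e+00,  0.00000000e+00,  0.00000000e+00,
         1.00000000e+00]])}
```

View pics/w1.png

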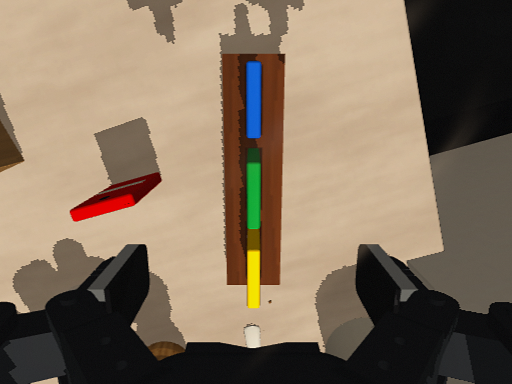

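The wrist view shows the green top face from (247,163) to (260,229), centred at about (254,196), between the blue and yellow tags.

Run:
```python
from h import *
m=ctrl.camera_model("wrist")
for c in ((253.7,163.5),(253.7,229),(253.7,196)): print(proj(m,c,.086).round(4))
c=.5*(proj(m,(253.7,163.5),.086)+proj(m,(253.7,229),.086));print(c);go([c[0],c[1],.068],np.radians(73.7))
```

```text
[0.5452 0.2233 0.086 ]
[0.5916 0.2099 0.086 ]
[0.5676 0.2168 0.086 ]
[0.56839925 0.21659955 0.086     ]
t 1.75 P [0.5654 0.2156 0.1914] yaw_y deg 73.82 zaxis [-0.  0. -1.]
shift/0.3 (tool): [-0.0087  0.006   0.4114] rz/pi 0.0007 deg 0.1
```

```bash
python3 -m handwheel '[[0,0,0,-0.005,0.003,0.11,1],[0,0,0,0,0,0.12,1],[0,0,0,0,0,0.11,1],[0,0,0,0,0,0.07,1],[0,0,0,0,0,0,0.4],[0,0,0,0,0,0,0],[0,0,0,0,0,0,0],[0,0,0,0,0,0,0]]'
python3 -m handwheel '[[0,0,0,0,0,0,0],[0,0,0,0,0,0,0],[0,0,0,0,0,0,0],[0,0,0,0,0,0,0],[0,0,0,0,0,-0.02,0],[0,0,0,0,0,-0.03,0],[0,0,0,0,0,-0.03,0],[0,0,0,0,0,-0.04,0]]'
python3 -c "
from h import *
go([.4618,-.0475,.21],np.radians(6.75))"
```

```text
time_s: 2.55
eef_pos: [0.5688, 0.2161, 0.0704]
eef_rot: [0.002, 0.141, 0.99, 0.001]
wrist_force: [0.1, -0.2, 0.8]
opening: 0.332
grasp_force: 0.0
time_s: 3.35
eef_pos: [0.5672, 0.2156, 0.1049]
eef_rot: [-0.0, 0.142, 0.99, -0.0]
wrist_force: [0.2, -0.8, 0.5]
opening: 0.107
grasp_force: 58.4
t 3.35 P [0.5672 0.2156 0.1049] yaw_y deg 73.73 zaxis [-0.001 -0.    -1.   ]
shift/0.3 (tool): [ 0.0918 -0.9403 -0.3501] rz/pi 0.3721 deg 67.0
```

```bash
python3 -m handwheel '[[0,0,0,0,0,-0.08,0],[0,0,0,0,0,-0.12,0],[0,0,0,0,-0.04,-0.12,0],[0,0,0,0.01,-0.1,-0.04,0],[0,0,0,0.015,-0.13,0,0],[0,0,0,0.015,-0.13,0,0],[0,0,0,0.015,-0.13,0,0],[0,0,0,0.015,-0.13,0,0]]'
python3 -m handwheel '[[0,0,0,0.012,-0.13,0,0],[0,0,0,0.01,-0.1,0,0],[0,0,0,0,-0.05,0,0],[0,0,0.04,0,0,0,0],[0,0,0.045,0,0,0,0],[0,0,0.045,0,0,0,0],[0,0,0.045,0,0,0,0],[0,0,0.045,0,0,0,0]]'
python3 -m handwheel '[[0,0,0.045,0,0,0,0],[0,0,0.045,0,0,0,0],[0,0,0.042,0,0,0,0],[0,0,0.02,0,0,0,0],[0,0,0,0,0,0,0],[0,0,0,0,0,0,0],[0,0,0,0,0,0,0],[0,0,0,0,0,0,0]]'
python3 - <<'E'
from h import *
import cv2
go([.4618,-.0475,.143],np.radians(6.75))
m=ctrl.camera_model("wrist");im=ctrl.camera("wrist");t=ctrl.camera("top")
A=np.zeros((600,800,3),np.uint8);A[:384,:512]=im
B=cv2.resize(t[190:270,255:350],None,fx=2.2,fy=2.2);A[390:390+B.shape[0],:B.shape[1]]=B
s=ctrl.camera("scene");C=cv2.resize(s[110:280,180:310],None,fx=2.1,fy=2.1);A[:C.shape[0],520:520+C.shape[1]]=C
cv2.imwrite("pics/w2.png",A);cv2.imwrite("pics/w2raw.png",im)
E
```

```text
time_s: 4.15
eef_pos: [0.4912, 0.0303, 0.2133]
eef_rot: [0.001, 0.141, 0.99, -0.0]
wrist_force: [0.2, -0.0, 0.0]
opening: 0.107
grasp_force: 58.5
time_s: 4.95
eef_pos: [0.462, -0.0474, 0.2132]
eef_rot: [0.001, 0.471, 0.882, 0.0]
wrist_force: [1.6, -0.3, -0.3]
opening: 0.105
grasp_force: 58.5
time_s: 5.75
eef_pos: [0.462, -0.0473, 0.2124]
eef_rot: [0.0, 0.664, 0.748, 0.0]
wrist_force: [-0.9, -1.5, -0.2]
opening: 0.105
grasp_force: 58.5
t 5.75 P [ 0.462  -0.0473  0.2124] yaw_y deg 6.82 zaxis [ 0. -0. -1.]
shift/0.3 (tool): [-0.0005 -0.0006  0.2314] rz/pi 0.0004 deg 0.1
```

View pics/w2.png

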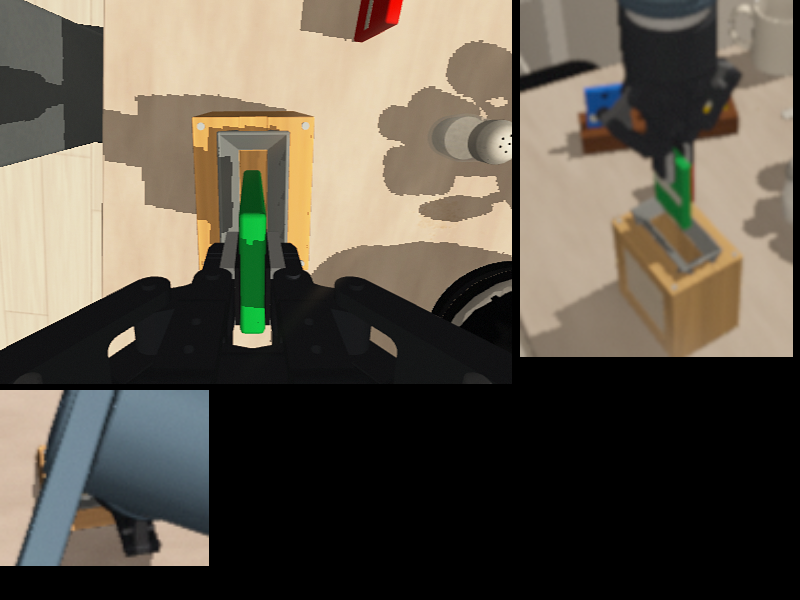

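The wrist view shows the mouth's far edge from (218,132) to (289,132) and the slot from column 239 to 268. The tag is centred on it at column 253. Next I check the position along the slot.

Run:
```python
from h import *
m=ctrl.camera_model("wrist");P,r,o=pose()
for n,c,z in (('farL',(218.5,132),.129),('farR',(289,132),.129),('slotfarL',(239.5,150),.115),('slotfarR',(268,150),.115),('tag top L',(241,333),.229),('tag top far',(253,212),.229),('tag top near',(253,332),.229)):
    w=proj(m,c,z);print(n,w.round(4),'tool mm',(r.inv().apply(w-P)*1000).round(1))
```

```text
farL [ 0.4374 -0.0035  0.129 ] tool mm [ 46.4 -19.2  83.3]
farR [0.4803 0.0016 0.129 ] tool mm [46.5 24.1 83.3]
slotfarL [ 0.4512 -0.015   0.115 ] tool mm [33.4 -6.9 97.3]
slotfarR [ 0.4699 -0.0127  0.115 ] tool mm [33.4 12.  97.3]
tag top L [ 0.4616 -0.0684  0.229 ] tool mm [-20.9  -2.9 -16.7]
tag top far [ 0.4603 -0.0194  0.229 ] tool mm [ 28.    1.6 -16.7]
tag top near [ 0.4661 -0.0674  0.229 ] tool mm [-20.5   1.7 -16.7]
```

```bash
python3 -m handwheel '[[0,0,0,-0.008,0.003,0,0],[0,0,0,0,0,0.04,0],[0,0,0,0,0,0.05,0],[0,0,0,0,0,0.04,0],[0,0,0,0,0,0.04,0],[0,0,0,0,0,0.03,0],[0,0,0,0,0,0.02,0],[0,0,0,0,0,0,0]]'
python3 - <<'E'
from h import *
import cv2
cv2.imwrite("pics/w3.png",ctrl.camera("wrist"));print(pose()[0],pose()[2]['wrist_force'])
E
```

```text
time_s: 6.7
eef_pos: [0.4626, -0.0494, 0.1453]
eef_rot: [-0.001, 0.664, 0.748, -0.0]
wrist_force: [0.1, -0.5, -1.2]
opening: 0.105
grasp_force: 58.5
[ 0.46302006 -0.04958202  0.14601585] [-0.17016339  0.06650263 -0.98174035]
```

View pics/w3.png

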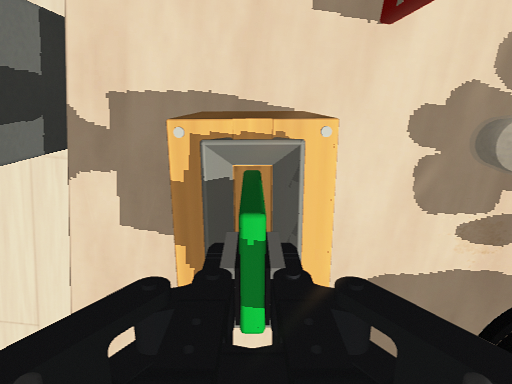

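The tag's foot is in the slot, between columns 233 and 272, with no contact force. I'll let go, wait, then rise.

```bash
python3 -m handwheel '[[0,0,0,0,0,0,0.5],[0,0,0,0,0,0,0.7],[0,0,0,0,0,0,0.7],[0,0,0,0,0,0,0.7],[0,0,0,0,0,0,0.7],[0,0,0,0,0,-0.05,0.7],[0,0,0,0,0,-0.12,0.7],[0,0,0,0,0,-0.12,0.7]]'
python3 -m handwheel '[[0,0,0,0,0,-0.08,0.7],[0,0,0,0,0,0,0.7],[0,0,0,0,0,0,0.7],[0,0,0,0,0,0,0.7],[0,0,0,0,0,0,0.7],[0,0,0,0,0,0,0.7],[0,0,0,0,0,0,0.7],[0,0,0,0,0,0,0.7]]'
python3 - <<'E'
from h import *
import cv2
a=ctrl.camera("wrist");b=ctrl.camera("scene")
A=np.zeros((600,800,3),np.uint8);A[:384,:512]=a
C=cv2.resize(b[110:280,180:310],None,fx=2.1,fy=2.1);A[:C.shape[0],520:520+C.shape[1]]=C
cv2.imwrite("pics/w4.png",A)
E
```

```text
time_s: 7.55
eef_pos: [0.4624, -0.0494, 0.2337]
eef_rot: [-0.001, 0.664, 0.748, -0.0]
wrist_force: [1.5, -0.2, -0.3]
opening: 0.698
grasp_force: 0.0
time_s: 8.35
eef_pos: [0.463, -0.0496, 0.257]
eef_rot: [-0.0, 0.664, 0.748, -0.0]
wrist_force: [0.0, -0.6, 0.2]
opening: 0.7
grasp_force: 0.0
```

View pics/w4.png

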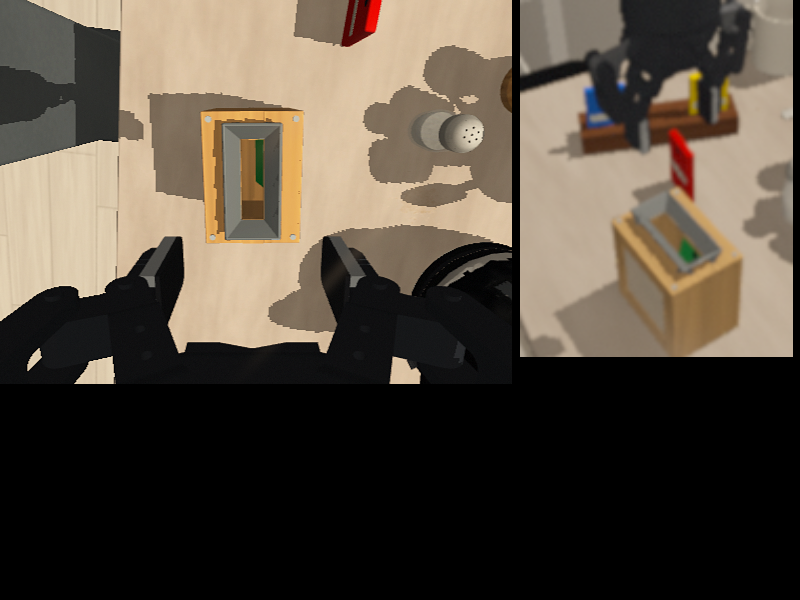

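The tag lies inside the box, seen through the slot at (260,160). Blue and yellow still stand in the stand, and the gripper touches nothing.

```bash
python3 -c "
from bench import ctrl
print(ctrl.hand_in())"
```

```text
the job is handed in; nothing more can be done
None
```

The green tag is inside the collection box, the yellow and blue tags still stand in the stand, and the job was handed in at about 8.5 s; hand-in returned no verdict.

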